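# Wedge the rocking drawer cabinet

### The job

The low white drawer cabinet rocks because its front left foot is screwed in too far and hangs clear of the worktop. With the fingertips, push the orange wedge along the worktop, thin end first, under that foot until the cabinet stands level and no longer rocks when you press down on that corner; do not pick up the wedge, do not shove the cabinet away, and leave the vials, the steel cup and the gauze pack where they are. The program finishes while holding: leave the fingertips pressing firmly straight down on the cabinet's top above the wedged foot.

Things in the scene. Friction and masses are not known exactly. Their poses are not given: they have to be found in the camera images.
- cabinet: low white steel drawer cabinet, 150 (x) x 220 (y) x 76 mm high with its feet, 1.9 to 2.9 kg. Origin on the worktop under its centre; x to its back, y to its left (seen by the robot), z up; the drawer front looks to -x. Underside 26 mm above the worktop. Round feet 22 mm across, centres at x = +-55, y = +-88 mm; at first it stands level on three
- short_foot_axis (a point): point fixed to the cabinet at worktop height, under the centre of the short front left foot (cabinet x -55, y +88 mm). The foot's flat underside hangs 5 to 10 mm above it, differently each time and not reported. The corner rocks down until the foot stands, once pressed there with about 2 to 4 N, and tips back level when let go
- wedge: loose orange levelling wedge, 90 mm long (x), 44 mm wide (y), 70 g. Origin at the centre of its underside; x points to the thin end (2 mm thick, x = +45); heel at x = -45 mm, upright, 20 mm high; even slope, 1 mm per 4.9 mm. Starts flat before the short foot, thin end toward it. The foot's edge nearest the heel meets the slope; then the push rises from under 1 N to over 3 N
- corner_top (a point): point on the flat top of the cabinet (76 mm above the worktop) straight above the short foot: press down here; firmly means about 10 N. It is fixed to the cabinet and sinks with it
- vial_red: standing vial with a red cap, 26 mm across, 54 mm high, origin at its base; leave alone
- vial_blue: standing vial with a blue cap, 26 mm across, 54 mm high, origin at its base; leave alone
- cup: small steel cup, 56 mm across, 64 mm high, origin at its base; leave alone
- gauze: flat gauze pack 52 x 75 x 9 mm lying on the back right part of the cabinet's top, origin at the centre of its underside; leave alone
There are look-alikes about, which are no part of the job. Leave any green or pink look-alike of the wedge alone.

How it is judged (in metres and radians):
At the end, for the whole second after the job is handed in: Fingers press the cabinet with over 4 N; the wedge lies flat and still under the short foot (foot centre over its thin half, within 25 mm of its middle line, 60 mm of its centre), carrying over 0.3 N; the cabinet is still, within 0.02 rad of level (2 mm at the foot) and 30 mm of its start (contact force between the fingers and cabinet above 4 N and contact force between wedge and cabinet above 0.3 N and angle between cabinet's own z axis and vertical below 0.02 rad and horizontal distance between wedge and corner_top below 0.06 m and x of corner_top in the frame of wedge above 0 m and y of corner_top in the frame of wedge between -0.025 and 0.025 m and distance of cabinet from where it was at the start of the episode below 0.03 m and angle between wedge's own z axis and vertical below 0.05 rad and linear speed of each of wedge, cabinet below 0.02 m/s); the arm keeps its last pose, push and grip.
It fails at once if the wedge is lifted off the worktop (height (world z) of wedge above 0.012 m).
It fails at once if the wedge is tipped up (angle between wedge's own z axis and vertical above 0.3 rad).
It fails at once if the cabinet is lifted (height (world z) of cabinet above 0.02 m).
It fails at once if the cabinet is tipped much further than it rocks (angle between cabinet's own z axis and vertical above 0.18 rad).
It fails at once if a vial, the cup or the gauze pack is displaced (distance of any of vial_red, vial_blue, cup from where it was at the start of the episode above 0.025 m or distance of gauze from where it was at the start of the episode above 0.03 m or angle between any of vial_red, vial_blue, cup's own z axis and vertical above 0.5 rad).
It also fails if it takes over 64 s, if anything falls off the work surface, if the arm or the gripper's body presses on something with over 40 N, if the wrist force passes 120 N, or if a joint passes its speed limit or range.

### The arm

A 6-joint arm with a two-finger parallel gripper is mounted at the origin on a cart in front of the work surface, level with it; the furniture and walls round the work are solid. World frame = base frame: x ahead of the robot, y to its left, z up, the work surface at z = 0. Lengths are in mm, angles in rad, forces in N, time in s.
With the tool pointing down it reaches from about 350 to 875 mm from the base axis. Payload 4.2 kg.
Tool frame: the origin (TCP) lies at the very end of the fingers, on their centre line; the grasp point (between the pads) lies arm.grip_depth behind it (arm.grip_depth is the distance from the TCP to the grasp point, in mm); z points along the fingers, y is the direction in which the jaws open and shut (so a half turn about z gives the same grasp; the last joint's range is limited). The gripper opens to 85 mm and grips with 20 to 120 N. Pads are 22 mm wide; open, the fingers measure 114 mm over their backs; the gripper's body (76 mm by 85 mm) begins 54 mm behind the grasp point. The pads swing forward as they close: fully open they stand 13 mm farther back than shut.
Start: joints at [-0.873, 0.385, 0.008, 0, -1.194, -0.259], TCP at [265.545, -565.76, 231.312] pointing down, gripper open.
Joint ranges: [-3.14, 3.14], [-1.21, 2.06], [-1.07, 1.41], [-3.16, 2.05], [-2.99, -0.16], [-3.1, 3.1]. Speed limits (rad/s): [2.79, 2.79, 3.14, 3.14, 3.14, 3.14].

### API

Orientations are given as a unit quaternion [x, y, z, w].
In Python, from bench import arm, optics, workorder gives the robot as it stands. The module is installed in compiled form; this text tells all that it offers.
- The arm moves only by the tool play_rows, never from a script. Its arguments are lists of equal length, an entry for each row: "travel": the shift along the tool's x, y, z in m, a list of three; "rotation": the turn, a rotation vector about the tool's x, y, z in rad, a list of three; "grip": the opening, from 0 (shut) to 1 (fully open). In form: {"travel": [[x, y, z], ...], "rotation": [[rx, ry, rz], ...], "grip": [grip, ...]}. A call has 1 to 12 rows; each row shifts and turns the commanded pose from where the row before left it, along the tool's axes as they then stand; what a row does not reach is not made up. A row lasts 1/12 s, in which the tool goes at most 41.7 mm and 7.16 degrees, less where a joint would pass 70% of its speed; a pose out of reach is approached as far as the arm can. A call is refused whole if a number of a shift passes 0.0417 or a number of a turn 0.125, either way. A call with a gripper value outside its range is refused whole. The fingers move at their own pace and stop on an object; the grip force is fixed at half the most. Time passes only in rows, so rows that do not move let the fingers close. It gives the time, the measured TCP pose, the force and the opening at its end, in the units of the state.
- arm.read_state(): the state, without advancing time (a new reading comes with each control period).
- optics.get_image(name): name is "side" or "top" or "wrist"; returns a dict with "image" (400x640x3 uint8, blue, green, red), "depth" (400x640 float32, mm along the optical axis (not along the pixel's ray), 0 where there is no reading), "camera_matrix" (3x3 intrinsics, pixels), "R" (3x3) and "t" (3): a world point X has camera coordinates R X + t; the wrist camera has in their place "hand_eye" (4x4, takes a point from camera to tool coordinates, whose origin is the TCP and whose axes are the flange's). Camera axes: x right, y down, z forward; pixel columns grow to the right and rows downward; lengths in mm; the calibration is good to about 2 mm. A picture is of the moment at which its call begins: read the wrist's pose just before it.
- workorder.job_done(): hands the job in, once; it reports no verdict.
The state is a dict: "clock": time; "joints": joint angles; "joint_vel": joint speeds; "joint_efforts": joint torques, N m; "position": TCP position; "ee_rot": TCP orientation; "contact_force": force on the tool from outside, world axes, zero at the start; "wrist_torque": the same for the moment, N m; "gripper_width": finger opening in mm.
Only numpy, scipy, OpenCV 4.12 (cv2) and the standard library are available. Lean on these libraries where they do the work, as an engineer would, in place of code of your own. Each camera call takes 0.05 s, during which the arm holds its last target. There are 200 camera calls.

## Working session

There is one attempt and no reset: what is moved stays moved. The work goes in short steps, Python scripts to look and compute and a tool call to move; the robot and the scene stay as the last step left them, time stands still between calls to the robot, and variables do not carry over. Pictures are saved under pics/ and viewed, about 8 in all and at most 12, crops included, and the job is handed in when it is done.

Besides the shell and the picture viewer there is one more tool, called after "Emit:" as name(argument=value, ...) on one line, values as JSON. play_rows: Moves the arm, as the interface text tells. Its arguments: {"type":"object","properties":{"travel":{"type":"array","items":{"type":"array","items":{"type":"number"}}},"rotation":{"type":"array","items":{"type":"array","items":{"type":"number"}}},"grip":{"type":"array","items":{"type":"number"}}},"required":["travel","rotation","grip"]}

```bash
mkdir -p pics; cat > h.py <<'E'
import numpy as np, cv2
from bench import arm, optics, workorder
def grab(n):
    d=optics.get_image(n); np.savez(n+'.npz',**d); return d
def px2w(d,u,v,z=None):
    K=d['camera_matrix'];R=d['R'];t=np.ravel(d['t'])
    r=np.linalg.inv(K)@[u,v,1]; 
    if z is None: return R.T@(r*d['depth'][int(v),int(u)]-t)
    C=-R.T@t; w=R.T@r; return C+w*(z-C[2])/w[2]
def w2px(d,X):
    c=d['R']@np.array(X,float)+np.ravel(d['t']); p=d['camera_matrix']@c; return p[:2]/p[2]
E
python3 - <<'E'
from h import *
s=arm.read_state(); print(s, arm.grip_depth)
for n in('top','side'):
    d=grab(n); cv2.imwrite(f'pics/{n}0.png',d['image']); print(n,d['camera_matrix'].tolist(),d['R'].round(3).tolist(),np.ravel(d['t']))
E
```

```text
{'clock': 0.0, 'joints': array([-8.73381770e-01,  3.85562666e-01,  6.66160690e-03, -4.92259691e-04,
       -1.19398497e+00, -2.58587359e-01]), 'joint_vel': array([-0.0001861 , -0.00168793,  0.00061747,  0.00159112, -0.00191637,
       -0.00026183]), 'joint_efforts': array([ 1.41540615e-03, -3.92289555e+01,  1.88402706e+01,  4.18591797e+00,
       -4.54402354e-03, -1.85053381e-05]), 'position': array([ 265.32267163, -565.26534185,  230.23288535]), 'ee_rot': array([-2.17568566e-01,  9.76044454e-01,  1.03297474e-03, -2.77510841e-04]), 'contact_force': array([0.0498778 , 0.01222233, 0.53354461]), 'wrist_torque': array([0.00728884, 0.00200651, 0.00550343]), 'gripper_width': 85.47745724485635} 18.700000000000003
top [[496.72483443879713, 0.0, 318.7186476031653], [0.0, 496.72483443879713, 198.69509690736194], [0.0, 0.0, 1.0]] [[0.01, -1.0, 0.021], [-0.983, -0.014, -0.184], [0.184, -0.019, -0.983]] [ -23.25333149  543.50297211 1019.96346899]
side [[498.56215405460625, 0.0, 320.1609703360688], [0.0, 498.56215405460625, 200.7834708018181], [0.0, 0.0, 1.0]] [[1.0, 0.019, 0.017], [0.025, -0.588, -0.808], [-0.005, 0.808, -0.589]] [-546.37566349   24.01764827 1056.76610926]
```

View pics/top0.png

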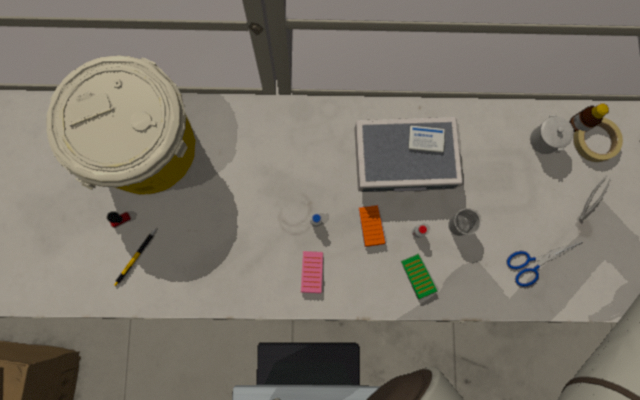

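View pics/side0.png

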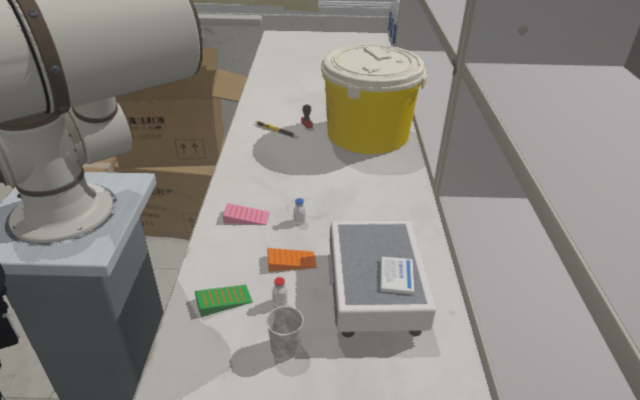

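Top view: the orange wedge is at (372,226). Its look-alikes are pink at (312,272) and green at (420,276). The cabinet is at (409,153), with the blue vial at (317,220), red vial at (422,231) and cup at (464,222). The orange one, lying in front of the cabinet's front left corner, matches the description. I'll check it in a close crop.

```bash
python3 - <<'E'
from h import *
a=np.load('top.npz');b=np.load('side.npz')
c=cv2.resize(a['image'][110:255,300:490],None,fx=4.2,fy=4.0,interpolation=cv2.INTER_CUBIC)
cv2.imwrite('pics/c1.png',c)
img=a['image'].astype(int);B,G,R=img[...,0],img[...,1],img[...,2]
m=((R>140)&(B<60)&(G<130)); m[:200]=0;m[255:]=0;m[:,:340]=0;m[:,400:]=0
v,u=np.nonzero(m); r=cv2.minAreaRect(np.c_[u,v].astype(np.float32)); print('wedge rect',r)
for q in cv2.boxPoints(r):
    print(q, px2w(a,*q,0).round(1),px2w(a,*q,20).round(1))
P=np.array([px2w(a,x,y) for x,y in zip(u,v)])
print('wedge cloud mean',P.mean(0),P.min(0),P.max(0))
# depth cloud cabinet top
V,U=np.mgrid[110:195:1,345:470:1]
P=np.array([px2w(a,x,y) for x,y in zip(U.ravel(),V.ravel())]);k=(P[:,2]>66)&(P[:,2]<82)
r=cv2.minAreaRect(P[k][:,:2].astype(np.float32));print('cab',r,np.median(P[k][:,2]));print(cv2.boxPoints(r))
# full objects cloud
for n,(u0,u1,v0,v1) in dict(blue=(305,330,208,232),red=(412,432,220,245),cup=(448,482,206,238)).items():
    V,U=np.mgrid[v0:v1,u0:u1];P=np.array([px2w(a,x,y) for x,y in zip(U.ravel(),V.ravel())]);k=P[:,2]>35
    print(n,P[k].min(0).round(),P[k].max(0).round(),P[k].mean(0).round())
E
```

```text
wedge rect ((371.3960266113281, 224.927978515625), (38.63925552368164, 19.945728302001953), 79.69515228271484)
[358.12802 207.70398] [ 533.8 -106.6    0. ] [ 530.4 -104.7   20. ]
[377.75204 204.13599] [ 542.6 -151.1    0. ] [ 539.1 -148.3   20. ]
[384.66403 242.15198] [ 456.8 -165.6    0. ] [ 454.8 -162.5   20. ]
[365.04    245.71997] [ 448.3 -121.7    0. ] [ 446.5 -119.4   20. ]
wedge cloud mean [ 484.715204   -132.99880327   19.2374601 ] [ 346.83370216 -162.27454214   -1.04271169] [ 534.99260409    3.27450249 1102.70455557]
cab ((643.6732177734375, -207.8212432861328), (155.81182861328125, 220.2088623046875), 2.9668490886688232) 77.2981684681354
[[ 560.1729  -101.89665]
 [ 571.5705  -321.81036]
 [ 727.1735  -313.74585]
 [ 715.77594  -93.83212]]
blue [490. -22.  35.] [515.   2.  61.] [501. -10.  47.]
red [ 347. -246.   36.] [ 494.    3. 1103.] [ 477. -231.   67.]
cup [ 347. -359.   35.] [ 525.    3. 1103.] [ 497. -330.   72.]
```

View pics/c1.png

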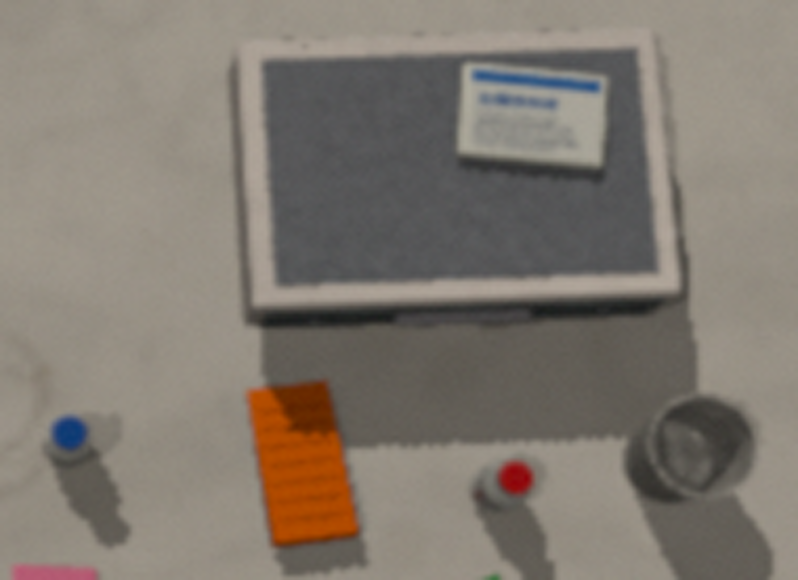

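Crop: orange wedge, thin end toward the cabinet's front left corner. Its thin corners are at about (359,208) and (378,205.5) in the full image, and its heel is at about (365–385,243–246). I'll refine the positions and plan the move.

```bash
cat >> h.py <<'E'
def Rt(s):
    from scipy.spatial.transform import Rotation as Q
    return Q.from_quat(s['ee_rot']).as_matrix()
def go(T):
    s=arm.read_state();R=Rt(s);d=R.T@(np.array(T)-s['position']);print('pos',s['position'].round(1),'x ang',np.degrees(np.arctan2(-R[1,0],-R[0,0])).round(2),'F',s['contact_force'].round(2),'clk',s['clock'],'tool shift mm',d.round(1))
E
python3 - <<'E'
from h import *
a=np.load('top.npz')
f=lambda x,y:(300+x/4.2,110+y/4.0)
for p in [(252,307),(682,292),(655,32),(238,45)]: print('cab',px2w(a,*f(*p),76).round(1))
for p,z in [((248,393),2),((327,382),2),((358,532),8),((275,545),8)]: print('wed',px2w(a,*f(*p),z).round(1))
print('cam',-a['R'].T@np.ravel(a['t']))
for q in [(402,262),(425,256),(437,292),(415,299),(303,252),(323,252)]: print('lookalike',px2w(a,*q,10).round(0))
go((425,-146,230))
E
```

```text
cab [ 566.  -103.2   76. ]
cab [ 577.3 -321.6   76. ]
cab [ 722.4 -313.8   76. ]
cab [711.1 -96.7  76. ]
wed [ 532.3 -108.5    2. ]
wed [ 539.1 -151.     2. ]
wed [ 454.1 -165.6    8. ]
wed [ 446.4 -121.7    8. ]
cam [ 346.83370216    3.27450249 1102.70455557]
lookalike [ 413. -202.   10.]
lookalike [ 426. -253.   10.]
lookalike [ 349. -277.   10.]
lookalike [ 333. -228.   10.]
lookalike [432.  16.  10.]
lookalike [432. -28.  10.]
pos [ 265.3 -565.3  230.3] x ang 25.13 F [ 0.03  0.17 -0.13] clk 0.1 tool shift mm [-322.7  311.8    0.9]
```

Emit:
play_rows(travel=[[-0.0269,0.026,0],[-0.0269,0.026,0],[-0.0269,0.026,0],[-0.0269,0.026,0],[-0.0269,0.026,0],[-0.0269,0.026,0],[-0.0269,0.026,0],[-0.0269,0.026,0],[-0.0269,0.026,0],[-0.0269,0.026,0],[-0.0269,0.026,0],[-0.0269,0.026,0]], rotation=[[0,0,0],[0,0,0],[0,0,0],[0,0,0],[0,0,0],[0,0,0],[0,0,0],[0,0,0],[0,0,0],[0,0,0],[0,0,0],[0,0,0]], grip=[0,0,0,0,0,0,0,0,0,0,0,0])

```text
clock: 1.1
position: [425.1, -144.3, 231.2]
ee_rot: [-0.218, 0.976, 0.0, -0.0]
contact_force: [1.2, -1.1, 0.2]
gripper_width: -0.3
```

Emit:
play_rows(travel=[[0,0,0],[0,0,0],[0,0,0],[0,0,0],[0,0,0]], rotation=[[0,0,0.0925],[0,0,0.0925],[0,0,0.0925],[0,0,0],[0,0,0]], grip=[0,0,0,0,0])

```text
clock: 1.52
position: [425.0, -146.1, 231.1]
ee_rot: [-0.082, 0.997, 0.0, -0.0]
contact_force: [0.4, -0.2, 0.8]
gripper_width: 0.1
```

```bash
python3 - <<'E'
from h import *
go((425,-147.7,9)); print(Rt(arm.read_state()).round(4))
E
```

```text
pos [ 425.  -146.1  231.1] x ang 9.39 F [ 0.45 -0.23  0.76] clk 1.5167 tool shift mm [ 1.000e-01 -1.700e+00  2.221e+02]
[[-9.866e-01 -1.631e-01 -6.000e-04]
 [-1.631e-01  9.866e-01  1.000e-04]
 [ 6.000e-04  2.000e-04 -1.000e+00]]
```

Emit:
play_rows(travel=[[0,-0.002,0.03],[0,0,0.03],[0,0,0.03],[0,0,0.03],[0,0,0.03],[0,0,0.03],[0,0,0.02],[0,0,0.012],[0,0,0.01],[0,0,0],[0,0,0]], rotation=[[0,0,0],[0,0,0],[0,0,0],[0,0,0],[0,0,0],[0,0,0],[0,0,0],[0,0,0],[0,0,0],[0,0,0],[0,0,0]], grip=[0,0,0,0,0,0,0,0,0,0,0])

```text
clock: 2.43
position: [425.3, -148.4, 9.0]
ee_rot: [-0.081, 0.997, -0.0, -0.001]
contact_force: [0.2, -0.8, 0.1]
gripper_width: 0.3
```

```bash
python3 - <<'E'
from h import *
go((460,-142,9))
d=grab('side'); cv2.imwrite('pics/s1.png',cv2.resize(d['image'][150:350,150:430],None,fx=2.8,fy=2.8,interpolation=cv2.INTER_CUBIC))
E
```

```text
pos [ 425.3 -148.4    9. ] x ang 9.29 F [ 0.18 -0.79  0.05] clk 2.4333 tool shift mm [-35.3   0.7  -0.1]
```

View pics/s1.png

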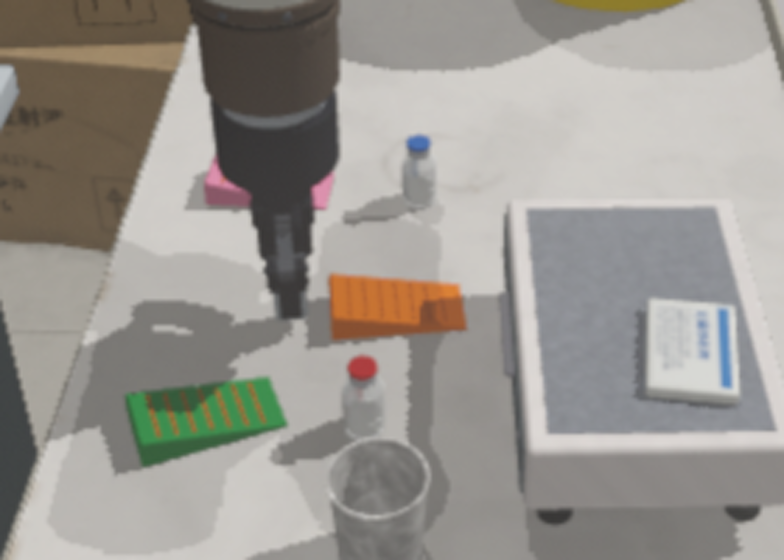

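The fingertips at crop (290,315) are just behind the wedge's heel at (332,305), and they are clear of the vials and cup. Now I'll push slowly along the wedge axis.

Emit:
play_rows(travel=[[-0.005,0,0],[-0.005,0,0],[-0.005,0,0],[-0.005,0,0],[-0.005,0,0],[-0.005,0,0],[-0.005,0,0],[-0.005,0,0],[0,0,0],[0,0,0]], rotation=[[0,0,0],[0,0,0],[0,0,0],[0,0,0],[0,0,0],[0,0,0],[0,0,0],[0,0,0],[0,0,0],[0,0,0]], grip=[0,0,0,0,0,0,0,0,0,0])

```text
clock: 3.32
position: [465.5, -141.6, 9.2]
ee_rot: [-0.081, 0.997, -0.0, 0.0]
contact_force: [-0.2, -0.1, -0.0]
gripper_width: 0.1
```

```bash
python3 - <<'E'
from h import *
go((500,-136,9))
d=grab('top'); a=d
img=a['image'].astype(int);B,G,R=img[...,0],img[...,1],img[...,2]
cv2.imwrite('pics/t2.png',cv2.resize(d['image'][150:260,330:450],None,fx=5,fy=5,interpolation=cv2.INTER_CUBIC))
E
```

```text
pos [ 465.5 -141.6    9.2] x ang 9.25 F [-0.17 -0.06 -0.03] clk 3.3167 tool shift mm [-34.9   0.    0.3]
```

View pics/t2.png

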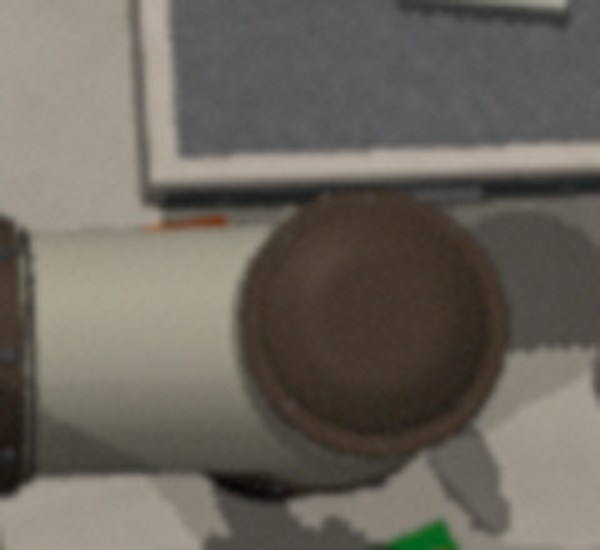

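The arm hides most of the wedge in the top view. The visible thin edge, at crop (155–228, ~222), has moved toward the foot as planned and kept its direction. I'll go on pushing.

Emit:
play_rows(travel=[[-0.004,0,0],[-0.004,0,0],[-0.004,0,0],[-0.004,0,0],[-0.004,0,0],[0,0,0],[0,0,0],[0,0,0]], rotation=[[0,0,0],[0,0,0],[0,0,0],[0,0,0],[0,0,0],[0,0,0],[0,0,0],[0,0,0]], grip=[0,0,0,0,0,0,0,0])

```text
clock: 4.03
position: [484.8, -138.5, 9.3]
ee_rot: [-0.081, 0.997, 0.0, 0.0]
contact_force: [-0.4, 1.0, 0.9]
gripper_width: -0.1
```

```bash
python3 - <<'E'
from h import *
go((500,-136,9))
d=grab('side'); a=d
img=a['image'].astype(int);B,G,R=img[...,0],img[...,1],img[...,2]
m=((R>130)&(B<70)&(G<120)&(R-G>60)); m[:235]=0;m[285:]=0;m[:,:260]=0;m[:,345:]=0
v,u=np.nonzero(m);
for x in range(u.min(),u.max()+1,4): print(x,v[u==x].min(),v[u==x].max(), px2w(a,x,v[u==x].max(),0).round(1))
E
```

```text
pos [ 484.8 -138.5    9.3] x ang 9.24 F [-0.43  1.03  0.87] clk 4.0333 tool shift mm [-15.4   0.    0.3]
276 280 284 [ 470.7 -193.7    0. ]
280 279 284 [ 477.9 -193.5    0. ]Traceback (most recent call last):
  File "<stdin>", line 7, in <module>
    return umr_minimum(a, axis, None, out, keepdims, initial, where)
ValueError: zero-size array to reduction operation minimum which has no identity
```

Emit:
play_rows(travel=[[-0.003,0,0],[-0.003,0,0],[-0.002,0,0]], rotation=[[0,0,0],[0,0,0],[0,0,0]], grip=[0,0,0])

```text
clock: 4.33
position: [493.0, -137.2, 9.4]
ee_rot: [-0.081, 0.997, -0.0, 0.0]
contact_force: [-0.8, -0.5, 0.1]
gripper_width: 0.1
```

Emit:
play_rows(travel=[[-0.002,0,0],[-0.002,0,0]], rotation=[[0,0,0],[0,0,0]], grip=[0,0])

```text
clock: 4.5
position: [496.6, -136.6, 9.3]
ee_rot: [-0.081, 0.997, 0.0, -0.0]
contact_force: [-0.9, 0.1, 0.5]
gripper_width: -0.2
```

Emit:
play_rows(travel=[[0,0,0],[0,0,0],[0,0,0]], rotation=[[0,0,0],[0,0,0],[0,0,0]], grip=[0,0,0])

```text
clock: 4.75
position: [496.7, -136.6, 9.3]
ee_rot: [-0.081, 0.997, 0.0, 0.0]
contact_force: [0.4, 0.9, -0.8]
gripper_width: 0.1
```

```bash
python3 - <<'E'
from h import *
go((500,-136,9))
d=grab('side')
cv2.imwrite('pics/s3.png',cv2.resize(d['image'][220:320,240:380],None,fx=5.5,fy=5.5,interpolation=cv2.INTER_CUBIC))
E
```

```text
pos [ 496.7 -136.6    9.3] x ang 9.24 F [ 0.44  0.94 -0.76] clk 4.75 tool shift mm [-3.3  0.   0.3]
```

View pics/s3.png

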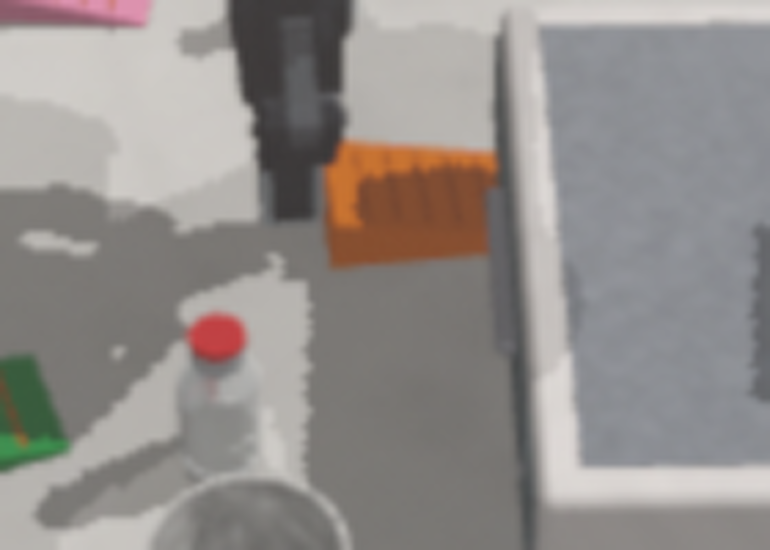

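Side crop: the fingers are on the heel at about (325,190). The wedge runs straight and its front part is already under the cabinet edge at about x=495. There is no force rise yet, so I'll go on in small steps.

Emit:
play_rows(travel=[[-0.002,0,0],[-0.002,0,0]], rotation=[[0,0,0],[0,0,0]], grip=[0,0])

```text
clock: 4.97
position: [500.4, -135.9, 9.3]
ee_rot: [-0.081, 0.997, 0.0, -0.0]
contact_force: [0.1, -0.2, -0.5]
gripper_width: 0.1
```

Emit:
play_rows(travel=[[-0.0015,0,0],[-0.0015,0,0]], rotation=[[0,0,0],[0,0,0]], grip=[0,0])

```text
clock: 5.13
position: [501.4, -135.7, 9.0]
ee_rot: [-0.08, 0.997, 0.0, -0.003]
contact_force: [-5.9, -0.9, 4.6]
gripper_width: 0.2
```

```bash
python3 - <<'E'
from h import *
go((500,-136,9))
d=np.load('side.npz'); f=lambda x,y:(240+x/5.5,220+y/5.5)
for p in [(332,268),(488,252)]: print(px2w(d,*f(*p),0).round(1))
for p in [(332,143),(328,228)]: print('top z20',px2w(d,*f(*p),20).round(1))
E
```

```text
pos [ 501.4 -135.7    9. ] x ang 9.21 F [-5.93 -0.95  4.63] clk 5.1333 tool shift mm [ 1.4 -0.1  0. ]
[ 512.5 -152.8    0. ]
[ 565.4 -143.     0. ]
top z20 [ 510.5 -111.6   20. ]
top z20 [ 511.4 -154.6   20. ]
```

Emit:
play_rows(travel=[[0,0,0],[0,0,0],[0,0,0]], rotation=[[0,0,0],[0,0,0],[0,0,0]], grip=[0,0,0])

```text
clock: 5.38
position: [501.4, -135.7, 9.0]
ee_rot: [-0.08, 0.997, 0.0, -0.002]
contact_force: [-5.0, -0.2, 3.4]
gripper_width: -0.1
```

```bash
python3 - <<'E'
from h import *
go((500,-136,9))
d=grab('side')
V,U=np.mgrid[230:305:3,340:420:3]
P=np.array([px2w(d,x,y) for x,y in zip(U.ravel(),V.ravel())])
def fit(P):
    k=(P[:,2]>60)&(P[:,2]<83)
    for _ in range(4):
        A=np.c_[P[k][:,:2],np.ones(k.sum())];c=np.linalg.lstsq(A,P[k][:,2],rcond=None)[0]
        k=np.abs(np.c_[P[:,:2],np.ones(len(P))]@c-P[:,2])<2
    return c,k.sum(),c@[584.7,-123.8,1]
print('now',fit(P))
d=np.load('top.npz')
V,U=np.mgrid[124:188:3,360:460:3]
P=np.array([px2w(d,x,y) for x,y in zip(U.ravel(),V.ravel())])
print('top, earlier',fit(P))
E
```

```text
pos [ 501.4 -135.7    9. ] x ang 9.2 F [-5.04 -0.16  3.42] clk 5.3833 tool shift mm [ 1.5 -0.1  0. ]
now (array([3.41254484e-03, 1.12042704e-03, 7.59822206e+01]), np.int64(510), np.float64(77.83882665351845))
top, earlier (array([ 1.11987882e-02, -3.61545664e-04,  7.01921523e+01]), np.int64(415), np.float64(76.78484311660134))
```

The force rose to about 5 N and holds, so the wedge is seated and the cabinet is level. I'll back off, rise, and check from above.

Emit:
play_rows(travel=[[0.006,0,0],[0.012,0,0],[0.015,0,0],[0.01,0,0],[0,0,-0.03],[0,0,-0.04],[0,0,-0.04],[0,0,-0.02],[0,0,0],[0,0,0]], rotation=[[0,0,0],[0,0,0],[0,0,0],[0,0,0],[0,0,0],[0,0,0],[0,0,0],[0,0,0],[0,0,0],[0,0,0]], grip=[0,0,0,0,0,0,0,0,0,0])

```text
clock: 6.27
position: [462.3, -142.3, 140.9]
ee_rot: [-0.08, 0.997, -0.0, 0.003]
contact_force: [-0.3, -0.2, -0.5]
gripper_width: 0.1
```

```bash
python3 - <<'E'
from h import *
go((584.7,-123.8,100))
d=grab('side')
cv2.imwrite('pics/s4.png',cv2.resize(d['image'][210:340,240:440],None,fx=4,fy=4,interpolation=cv2.INTER_CUBIC))
E
```

```text
pos [ 462.3 -142.3  140.9] x ang 9.23 F [-0.34 -0.23 -0.46] clk 6.2667 tool shift mm [-123.6   -1.4   41.5]
```

View pics/s4.png

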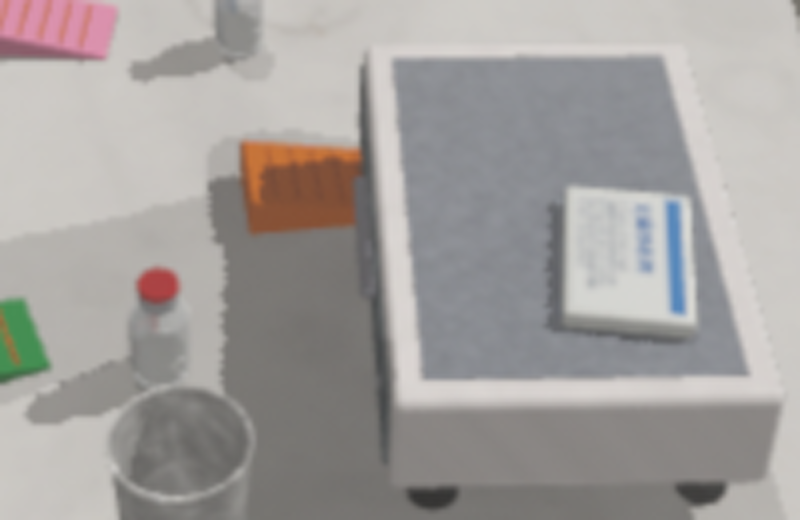

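The wedge stayed in place. Its heel is at about (243–250,143–232) and its front is under the cabinet's front left corner at (368,47). The vials, cup and gauze are unmoved. I'll measure the final geometry next.

```bash
python3 - <<'E'
from h import *
d=np.load('side.npz'); f=lambda x,y:(240+x/4,210+y/4)
fl=px2w(d,*f(368,47),76);fr=px2w(d,*f(396,405),76);br=px2w(d,*f(781,400),76);bl=px2w(d,*f(684,45),76)
print(fl,fr,br,bl)
c=(fl+fr+br+bl)/4; y=fl-fr; y/=np.linalg.norm(y); x=np.array([y[1],-y[0],0]); foot=c-55*x+88*y; print('c',c,'foot',foot,x)
h1=px2w(d,*f(243,143),20);h2=px2w(d,*f(248,205),20);h3=px2w(d,*f(252,233),0);print(h1,h2,h3)
wy=(h1-h3)*[1,1,0]; print('width',np.linalg.norm(wy)); wy/=np.linalg.norm(wy);wx=np.array([wy[1],-wy[0],0]);m=(h1+h3)/2+45*wx
print('wedge c',m,'foot in wedge',(foot-m)@wx,(foot-m)@wy)
E
```

```text
[ 569.22021708 -105.33838025   76.        ] [ 579.73553458 -321.05163269   76.        ] [ 725.51496436 -313.59420347   76.        ] [716.45988397 -97.85430231  76.        ]
c [ 647.73265    -209.45962968   76.        ] foot [ 588.51325515 -124.24188931   76.        ] [0.99881399 0.04868892 0.        ]
[ 511.23931582 -110.88220347   20.        ] [ 515.71884894 -153.85867361   20.        ] [ 517.38052048 -151.38340073    0.        ]
width 40.964147430386824
wedge c [ 558.80135741 -124.38655625   10.        ] foot in wedge 29.3978011589984 -4.311273925739352
```

Emit:
play_rows(travel=[[-0.025,0,0],[-0.035,0,0],[-0.035,0,0],[-0.03,-0.0015,0],[0,0,0.02],[0,0,0.018],[0,0,0.014],[0,0,0.006],[0,0,0],[0,0,0]], rotation=[[0,0,0],[0,0,0],[0,0,0],[0,0,0],[0,0,0],[0,0,0],[0,0,0],[0,0,0],[0,0,0],[0,0,0]], grip=[0,0,0,0,0,0,0,0,0,0])

```text
clock: 7.15
position: [584.5, -123.9, 80.5]
ee_rot: [-0.081, 0.997, -0.0, -0.001]
contact_force: [-0.2, 0.4, -0.2]
gripper_width: 0.2
```

Emit:
play_rows(travel=[[0,0,0.002],[0,0,0.002],[0,0,0]], rotation=[[0,0,0],[0,0,0],[0,0,0]], grip=[0,0,0])

```text
clock: 7.4
position: [584.8, -123.7, 77.7]
ee_rot: [-0.08, 0.997, 0.0, 0.0]
contact_force: [0.4, 0.8, 0.1]
gripper_width: 0.3
```

Emit:
play_rows(travel=[[0,0,0.002],[0,0,0],[0,0,0]], rotation=[[0,0,0],[0,0,0],[0,0,0]], grip=[0,0,0])

```text
clock: 7.65
position: [585.1, -123.8, 76.1]
ee_rot: [-0.081, 0.997, -0.0, 0.001]
contact_force: [-0.2, -0.1, 3.7]
gripper_width: -0.3
```

Emit:
play_rows(travel=[[0,0,0.001],[0,0,0.0005],[0,0,0],[0,0,0]], rotation=[[0,0,0],[0,0,0],[0,0,0],[0,0,0]], grip=[0,0,0,0])

```text
clock: 7.98
position: [585.1, -123.8, 75.9]
ee_rot: [-0.081, 0.997, -0.0, 0.001]
contact_force: [-2.9, 1.7, 11.2]
gripper_width: 0.2
```

Emit:
play_rows(travel=[[0,0,0.0005],[0,0,0.0005],[0,0,0],[0,0,0]], rotation=[[0,0,0],[0,0,0],[0,0,0],[0,0,0]], grip=[0,0,0,0])

```text
clock: 8.32
position: [585.1, -123.8, 75.8]
ee_rot: [-0.081, 0.997, -0.0, 0.001]
contact_force: [-5.4, 3.2, 14.9]
gripper_width: 0.1
```

Emit:
play_rows(travel=[[0.0008,0.0005,-0.0005],[0,0,0],[0,0,0],[0,0,0]], rotation=[[0,0,0],[0,0,0],[0,0,0],[0,0,0]], grip=[0,0,0,0])

```text
clock: 8.65
position: [585.0, -123.7, 75.8]
ee_rot: [-0.081, 0.997, -0.001, 0.002]
contact_force: [-2.5, 1.2, 10.9]
gripper_width: -0.2
```

Emit:
play_rows(travel=[[0,0,0],[0,0,0],[0,0,0],[0,0,0],[0,0,0],[0,0,0]], rotation=[[0,0,0],[0,0,0],[0,0,0],[0,0,0],[0,0,0],[0,0,0]], grip=[0,0,0,0,0,0])

```text
clock: 9.15
position: [585.0, -123.7, 75.9]
ee_rot: [-0.081, 0.997, -0.001, 0.002]
contact_force: [-2.2, 0.6, 10.6]
gripper_width: -0.1
```

```bash
python3 - <<'E'
from h import *
go((584.7,-123.8,75))
d=grab('side')
cv2.imwrite('pics/s5.png',cv2.resize(d['image'][210:340,240:440],None,fx=4,fy=4,interpolation=cv2.INTER_CUBIC))
V,U=np.mgrid[245:305:3,350:420:3]
P=np.array([px2w(d,x,y) for x,y in zip(U.ravel(),V.ravel())]);k=(P[:,2]>65)&(P[:,2]<83)
for _ in range(4):
    c=np.linalg.lstsq(np.c_[P[k][:,:2],np.ones(k.sum())],P[k][:,2],rcond=None)[0]
    k=np.abs(np.c_[P[:,:2],np.ones(len(P))]@c-P[:,2])<2
print('slopes',c)
E
```

```text
pos [ 585.  -123.7   75.9] x ang 9.3 F [-2.19  0.63 10.62] clk 9.15 tool shift mm [ 0.3 -0.   0.9]
slopes [-1.70284489e-03  2.06965312e-03  7.94385457e+01]
```

View pics/s5.png

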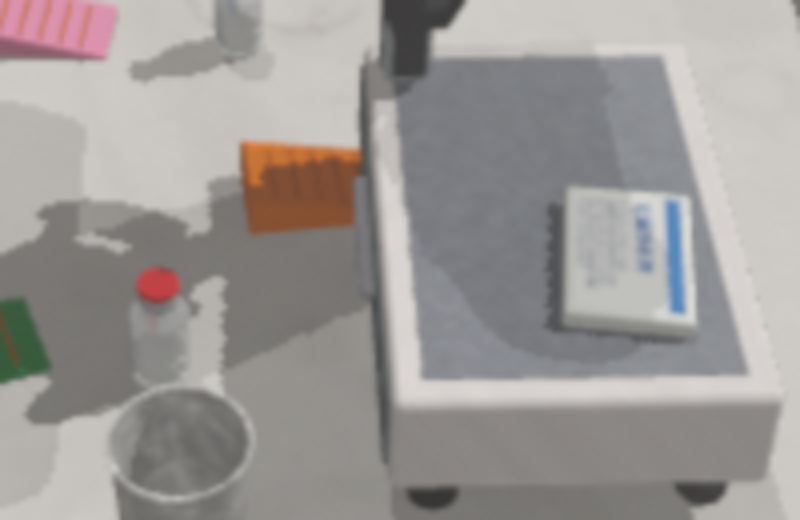

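The fingertips press on the front left corner at (410,70) with about 10.6 N. The wedge, at (243–360,143–232), has not moved, and the cabinet measures level (slopes about 0.002). Handing in.

```bash
python3 -c "
from h import *
workorder.job_done()"
```

```text
the job is handed in; nothing more can be done
```

I pushed the orange wedge with the closed fingertips, thin end first, under the short front left foot. The push force rose from under 1 N to about 5 N. I then backed off and pressed straight down on the top above that foot, and handed the job in holding that press at about 9 s on the clock.

**Last checks:**
- **Press:** about 10.6 N down, with about 2 N sideways. The corner sank only 0.2–0.3 mm as the force rose to 15 N, so it no longer rocks. I then eased back to 10.6 N.
- **Level:** the cabinet's measured top slopes are about 0.002 rad, against the 0.02 limit.
- **Wedge:** the foot's centre is about 29 mm toward the thin end from the wedge's centre and about 4 mm off its middle line. This was measured before the press; the wedge looked unmoved in the last picture.
- **Cabinet:** it may have shifted by up to about 4 mm. The two cameras disagree by about that much, so the shift may be only measurement error.
- **Other objects:** the red vial, cup and gauze look unmoved in the last picture. The blue vial was only partly in view there, also without visible change.

One image-code measurement of the wedge failed because it picked up the red vial. I measured from a side picture instead.

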